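# Free the cover of the larger controller unit

## Task

On the electronics bench, free the cover of the larger of the two white controller units: take the wide-blade screwdriver from its stand, put the blade into the slotted fastener of the larger unit and turn it a full quarter turn counter-clockwise (seen from above), so that its latch tongue swings clear of the cover. Then stand the screwdriver upright in the hole of its stand again and let go. Turn the fastener with the screwdriver, not with the fingers; leave the cover lying in place and do not turn the smaller unit's fastener.

Things in the scene. Friction and masses are not known exactly. Their poses are not given: they have to be found in the camera images.
- driver_handle (a point): Centre of the handle of the screwdriver that stands blade down in the stand; z up its shank. Black handle 34 mm (x) x 24 mm (y, grasp across these flats) x 70 mm tall, on a black flange 46 mm wide, 8 mm thick. Below the centre: flange underside 43 mm, blade tip 108 mm. Shank 8 mm thick; steel blade 16 mm wide (x), 3 mm thick (y), 15 mm long. 0.12 kg. x starts within 35 degrees of world x.
- stand_hole (a point): Mouth of the hole in the top of the stand, a fixed dark steel block 76 x 76 mm, 80 mm tall. The hole is vertical, 28 mm wide and goes down to the bench. The screwdriver hangs in it with its flange on the top face, handle centre 43 mm above this point.
- unit_cam_slot (a point): Mouth centre of the slot in the LARGER unit's steel fastener, 60 mm above the bench. Fixed white case 130 x 150 x 45 mm; fastener on its top's rim nearest the robot, 42 mm from the case's middle: a disc 32 mm wide. Slot right across it along this x: a guiding V groove, 12 mm wide at the top, 4.4 mm at its flat floor 9 mm down. A tongue 14 mm wide sticks out 34 mm from the axis along +x.
- unit_cam (a joint): Turn of the larger unit's fastener in rad, counter-clockwise seen from above: 0 = tongue over the cover's edge (closed), 1.57 = quarter turn, tongue clear of the cover, at a hard stop. Starts at 0 to 0.25. Stays where left; friction 0.05 N m. The blade has about 0.1 rad of play in the slot.
- cover: Grey sheet-metal cover plate of the larger unit, 75 x 126 x 4 mm, lying loose in a recess flush with the case's top; origin at the centre of its underside, 41 mm above the bench. Two fixed hooks overlap its far edge, the fastener's tongue its near edge.
- small_cam (a joint): Turn of the like fastener on the SMALLER white unit (95 x 95 x 35 mm), same sense; not to be turned. Starts at 0 to 0.25. The two units stand left and right of the stand, either way round.
Not all that is in view belongs to the job. What is shaped like the part that bears driver_handle but pink or purple is not meant.

How it is judged:
By the outcome, as a careful person would: the job done as asked, in the order asked, and still so for the second after the job is handed in, with the robot touching nothing.
It also fails if it takes over 48 s, if anything falls off the work surface, if the arm or the gripper's body presses on something with over 40 N, if the wrist force passes 120 N, or if a joint passes its speed limit or range.

## Robot

A 6-joint arm with a two-finger parallel gripper is mounted at the origin on the work surface. World frame = base frame: x ahead of the robot, y to its left, z up, the work surface at z = 0. Lengths are in mm, angles in degrees, forces in N, time in s.
With the tool pointing down it reaches from about 350 to 850 mm from the base axis. Payload 8.1 kg.
Tool frame: the origin (TCP) lies at the very end of the fingers, on their centre line; the grasp point (between the pads) lies 19 mm behind it (r.grip_depth is the distance from the TCP to the grasp point, in mm); y points along the fingers, z is the direction in which the jaws open and shut, and the axes are right-handed (so a half turn about y gives the same grasp; the last joint's range is limited). The gripper opens to 85 mm and grips with 20 to 120 N. Pads are 22 mm wide; open, the fingers measure 114 mm over their backs; the gripper's body (76 mm by 85 mm) begins 54 mm behind the grasp point. The pads swing forward as they close: fully open they stand 13 mm farther back than shut.
Start: joints at [69.018, 7.471, 85.268, -0, 87.261, -4.893], TCP at [166.253, 576.511, 196.492] pointing down, gripper open.
Joint ranges: [-169.43, 169.43], [-51.17, 129.36], [1.28, 143.12], [-76.62, 256.62], [0, 156.53], [-152.29, 152.29]. Speed limits (degrees/s): [136.94, 136.94, 159.86, 180, 180, 180].

## Interface

Orientations are given as [roll, pitch, yaw] about the fixed x, y, z axes, in that order (R = Rz(yaw) Ry(pitch) Rx(roll)).
In Python, from bench import readout, eyes, r gives the robot as it stands. The module is installed in compiled form; this text tells all that it offers.
- The arm moves only by the tool move_arm, never from a script. Its argument "motion" is text: rows parted by semicolons, each of 6 numbers parted by spaces: the shift along the world's x, y, z in cm, then the turn, a rotation vector about the world's x, y, z in degrees. A call has 1 to 10 rows; each row is the pose to reach, as a shift and turn from the pose commanded when the call began; what a row does not reach only later rows make up. A row lasts 1/12 s, in which the tool goes at most 41.7 mm and 7.16 degrees, less where a joint would pass 70% of its speed; a pose out of reach is approached as far as the arm can. A call with a gripper value outside its range is refused whole. "fingers" is the finger opening in cm, from 0 to 8.54, set as the call begins (left out, the last holds). The fingers move at their own pace and stop on an object; "squeeze" is the grip in N (left out, the last holds). Time passes only in rows, so rows that repeat a pose let the fingers close. It gives the time, the measured TCP pose, the force and the opening at its end, in the units of the state.
- readout.sense(): the state, without advancing time (a new reading comes with each control period).
- eyes.snapshot(name): name is "side" or "top" or "wrist"; returns a dict with "image" (400x640x3 uint8, blue, green, red), "fx", "fy", "cx", "cy" (pixels), "world_to_cam" (4x4, takes a point from world to camera coordinates). Camera axes: x right, y down, z forward; pixel columns grow to the right and rows downward; lengths in mm; the calibration is good to about 2 mm. A picture is of the moment at which its call begins. There is no depth.
- r.hand_in(): hands the job in, once; it reports no verdict.
The state is a dict: "time": time; "joint_pos": joint angles; "qd": joint speeds; "joint_efforts": joint torques, N m; "tool_pos": TCP position; "tcp_rot": TCP orientation; "ft_force": force on the tool from outside, world axes, zero at the start; "wrist_torque": the same for the moment, N m; "finger_gap": finger opening in mm.
Only numpy, scipy, OpenCV 4.12 (cv2) and the standard library are available. Lean on these libraries where they do the work, as an engineer would, in place of code of your own. Each camera call takes 0.05 s, during which the arm holds its last target. There are 200 camera calls.

## Working session

There is one attempt and no reset: what is moved stays moved. The work goes in short steps, Python scripts to look and compute and a tool call to move; the robot and the scene stay as the last step left them, time stands still between calls to the robot, and variables do not carry over. Pictures are saved under pics/ and viewed, about 8 in all and at most 12, crops included, and the job is handed in when it is done.

Besides the shell and the picture viewer there is one more tool, called after "Emit:" in YAML: its name, and indented under it one key for each argument. move_arm: Moves the arm, as the interface text tells. Its arguments: {"type":"object","properties":{"motion":{"type":"string"},"fingers":{"type":"number"},"squeeze":{"type":"number"}},"required":["motion"]}

```bash
mkdir -p pics; cat > h.py <<'E'
import numpy as np, cv2
from bench import readout, eyes, r
def ray(s,u,v):
    T=np.array(s["world_to_cam"]);R=T[:3,:3];t=T[:3,3]
    d=R.T@np.array([(u-s["cx"])/s["fx"],(v-s["cy"])/s["fy"],1]);return -R.T@t,d
def atz(s,u,v,z):
    c,d=ray(s,u,v);return c+d*(z-c[2])/d[2]
def proj(s,p):
    T=np.array(s["world_to_cam"]);q=T[:3,:3]@np.array(p,float)+T[:3,3]
    return s["fx"]*q[0]/q[2]+s["cx"],s["fy"]*q[1]/q[2]+s["cy"]
def tri(a,pa,b,pb):
    c1,d1=ray(a,*pa);c2,d2=ray(b,*pb)
    A=np.stack([d1,-d2],1);x=np.linalg.lstsq(A,c2-c1,rcond=None)[0]
    p,q=c1+d1*x[0],c2+d2*x[1];return (p+q)/2,np.linalg.norm(p-q)
E
python3 - <<'E'
from h import *
import pickle
S={n:eyes.snapshot(n) for n in("top","side")}
pickle.dump(S,open("s0.pkl","wb"))
for n in S: cv2.imwrite(f"pics/{n}0.png",S[n]["image"]); print(n,S[n]["fx"],np.round(S[n]["world_to_cam"],3).tolist())
print(readout.sense())
E
```

```text
top 366.7288656446284 [[0.001, -1.0, 0.014, -23.538], [-0.999, -0.002, -0.047, 527.912], [0.047, -0.013, -0.999, 759.475], [0.0, 0.0, 0.0, 1.0]]
side 481.487753508968 [[0.701, -0.713, -0.0, -380.484], [-0.399, -0.392, -0.829, 285.636], [0.591, 0.582, -0.559, 630.559], [0.0, 0.0, 0.0, 1.0]]
{'time': 0.1, 'joint_pos': array([ 6.90177121e+01,  7.51066976e+00,  8.53248834e+01,  6.49711460e-04,
        8.72634046e+01, -4.89231712e+00]), 'qd': array([ 0.01670408, -0.03178835, -0.15806765, -0.03363799,  0.03657543,
        0.03342737]), 'joint_efforts': array([ 1.31135694e-03, -5.70950210e+01, -5.01941192e+01, -2.13954122e-04,
        8.16806161e-03,  1.27524081e-04]), 'tool_pos': array([166.04661612, 575.9639475 , 195.53289455]), 'tcp_rot': array([-9.00985419e+01,  9.08599413e-03, -1.60900102e+01]), 'ft_force': array([0.29011975, 0.52143796, 0.23444103]), 'wrist_torque': array([ 0.00195121, -0.00183082,  0.00090442]), 'finger_gap': 85.03568305431118}
```

View pics/top0.png

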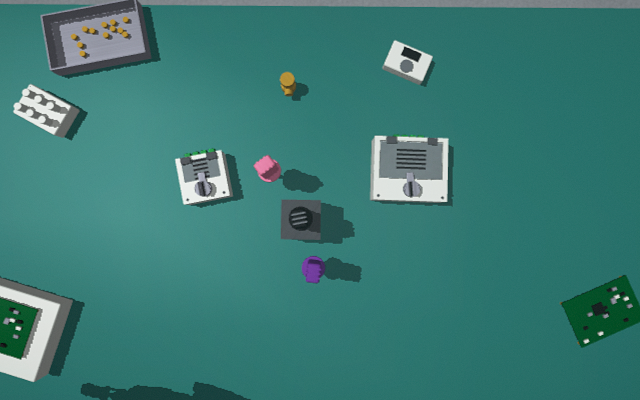

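View pics/side0.png

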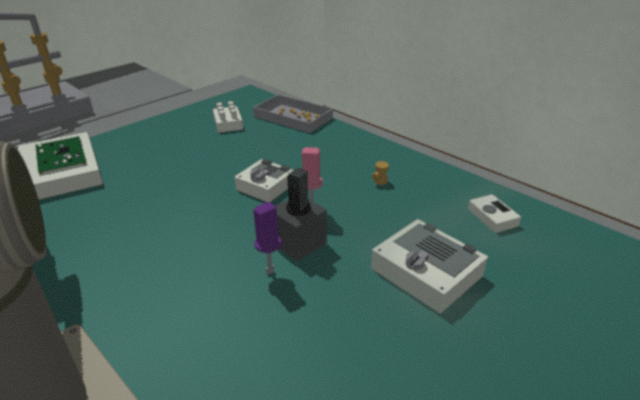

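The top view shows the larger unit at about (411,168), with its fastener at (411,186). The smaller unit is at (204,177). The stand with the black driver is at (300,219), between the pink decoy at (267,168) and the purple one at (313,269). The side view agrees.

```bash
python3 - <<'E'
from h import *
import pickle
S=pickle.load(open("s0.pkl","rb"));t=S["top"]
I=t["image"]
a=cv2.resize(I[195:245,275:325],None,fx=8,fy=8,interpolation=cv2.INTER_CUBIC)
b=cv2.resize(I[160:210,385:435],None,fx=8,fy=8,interpolation=cv2.INTER_CUBIC)
cv2.imwrite("pics/crop1.png",np.hstack([a,b]))
print("handle top",atz(t,300,219,158),"stand",atz(t,301,220,80))
print("fastener",atz(t,411,187,60))
print("handle tri",tri(t,(300,219),S["side"],(298,172)))
for n,p in (("pink",(267,168)),("purple",(313,270))): print(n,atz(t,*p,150))
E
```

```text
handle top [492.49922632  10.11870662 158.        ] stand [490.73284022  10.99883764  80.        ]
fastener [ 556.47046017 -206.57187266   60.        ]
handle tri (array([493.14782114,   9.51056634, 158.0515908 ]), np.float64(1.7753438137111448))
pink [580.8392888   67.94194232 150.        ]
purple [405.15415865 -12.1885718  150.        ]
```

View pics/crop1.png

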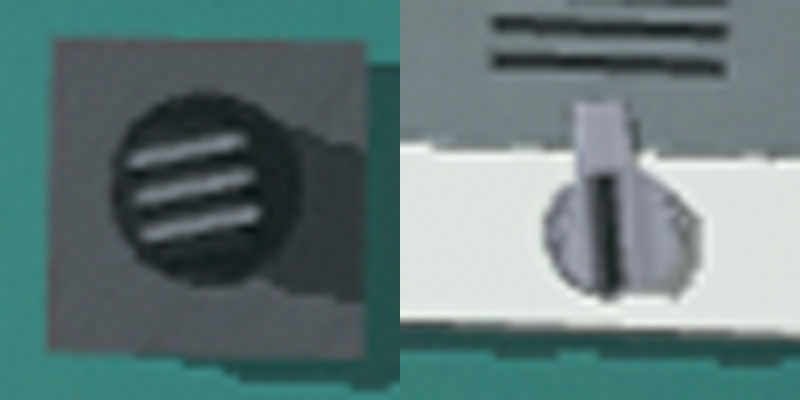

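The handle's end stripes run along its flats at about 100°, so handle x is at about +10° yaw. I'll grasp with tool yaw −170°, which leaves joint 6 room for the later turn. Next I go above the driver.

Emit:
move_arm:
  motion: "32.7 -56.6 4 0 0 -154;32.7 -56.6 4 0 0 -154;32.7 -56.6 4 0 0 -154;32.7 -56.6 4 0 0 -154;32.7 -56.6 4 0 0 -154;32.7 -56.6 4 0 0 -154;32.7 -56.6 4 0 0 -154;32.7 -56.6 4 0 0 -154;32.7 -56.6 4 0 0 -154;32.7 -56.6 4 0 0 -154"

```text
time: 0.93
tool_pos: [374.6, 214.5, 221.9]
tcp_rot: [-90.0, 0.0, -88.0]
ft_force: [1.2, 0.3, 0.7]
finger_gap: 85.1
```

Emit:
move_arm:
  motion: "11.8 -20.5 1 0 0 -82;11.8 -20.5 1 0 0 -82;11.8 -20.5 1 0 0 -82;11.8 -20.5 1 0 0 -82;11.8 -20.5 1 0 0 -82;11.8 -20.5 1 0 0 -82;11.8 -20.5 1 0 0 -82;11.8 -20.5 1 0 0 -82;11.8 -20.5 1 0 0 -82;11.8 -20.5 1 0 0 -82"

```text
time: 1.77
tool_pos: [492.0, 11.0, 231.3]
tcp_rot: [-90.0, -0.1, -159.7]
ft_force: [-0.0, -0.0, 0.4]
finger_gap: 85.6
```

Emit:
move_arm:
  motion: "0 0 0 0 0 -10.4;0 0 0 0 0 -10.4;0 0 0 0 0 -10.4"

```text
time: 2.02
tool_pos: [492.0, 11.4, 231.5]
tcp_rot: [-90.0, -0.0, -169.9]
ft_force: [-0.0, -0.2, 0.0]
finger_gap: 85.4
```

```bash
python3 - <<'E'
from h import *
import pickle
w=eyes.snapshot("wrist");t=eyes.snapshot("top")
pickle.dump((w,t),open("s1.pkl","wb"));cv2.imwrite("pics/w1.png",w["image"])
s=readout.sense();print(s["tool_pos"],s["tcp_rot"],s["joint_pos"])
print("expect handle top",proj(w,(493,10,158)),"hole",proj(w,(491.5,11,80)))
E
```

```text
[492.0872193   11.41313961 231.63007027] [-9.00096552e+01 -3.31364834e-02 -1.69586427e+02] [-4.64257110e+00 -1.01045456e+01  9.89301721e+01  7.16205964e-04
  9.12088806e+01  7.49438733e+01]
expect handle top (np.float64(319.277597421843), np.float64(190.654367101672)) hole (np.float64(317.5081682461315), np.float64(167.36836744622136))
```

View pics/w1.png

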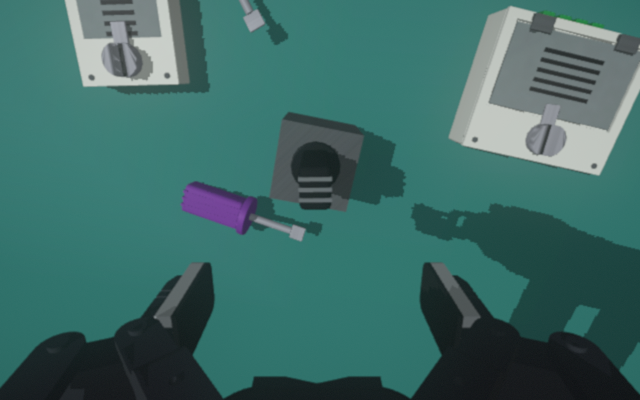

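The wrist view shows the black handle's stripes at (315,192), level with the jaw direction and centred between the pads at x≈317. The purple driver looks like it is lying at (220,208), so I'll check the top picture.

```bash
python3 - <<'E'
from h import *
import pickle
w,t=pickle.load(open("s1.pkl","rb"))
T=np.array(w["world_to_cam"]);print("cam",-T[:3,:3].T@T[:3,3],w["fx"])
print("purple wrist at z15",atz(w,220,208,15),"top z15",atz(t,313,269,15))
print("handle top from wrist",atz(w,315,192.5,158))
print("slot from wrist",atz(w,546,139,60),atz(w,550,115,60), "stand centre", atz(w,321,162,80))
cv2.imwrite("pics/t1.png",cv2.resize(t["image"][120:320,200:460],None,fx=3,fy=3))
E
```

```text
cam [569.23303918  25.2076025  408.68639   ] 358.9991596360727
purple wrist at z15 [408.12784178 111.52974223  15.        ] top z15 [388.86582425 -12.14725386  15.        ]
handle top from wrist [491.05263368  12.82924687 158.        ]
slot from wrist [ 553.85459163 -203.10391984   60.        ] [ 576.19661368 -198.37204809   60.        ] stand centre [497.13915016   8.70225783  80.        ]
```

View pics/t1.png

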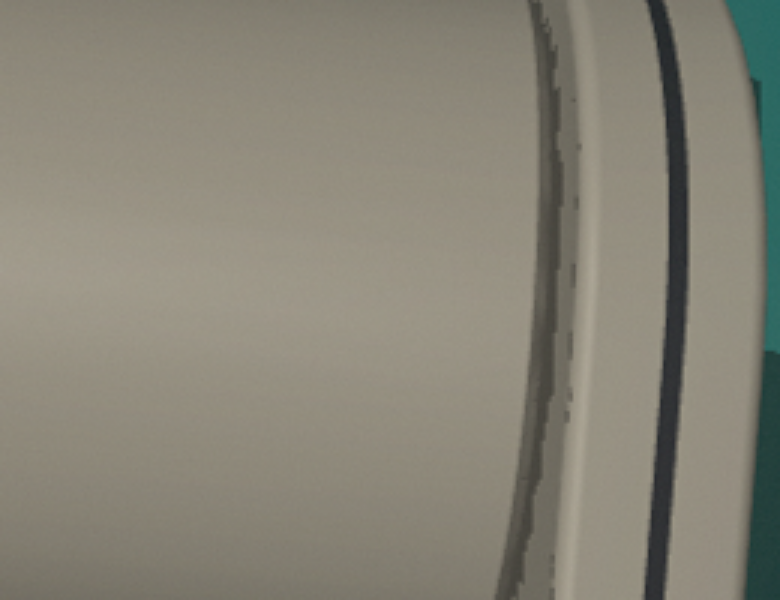

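The top view is now blocked by the arm. By triangulation, the purple decoy has toppled and lies at about (408,112), out of my way. Both estimates put the handle within 1–2 mm of the TCP, so I descend and grip.

Emit:
move_arm:
  motion: "0 0 -3 0 0 0;0 0 -6 0 0 0;0 0 -9 0 0 0;0 0 -11 0 0 0;0 0 -12.3 0 0 0;0 0 -12.9 0 0 0;0 0 -12.9 0 0 0"

```text
time: 2.7
tool_pos: [491.0, 11.5, 101.2]
tcp_rot: [-90.0, -0.2, -169.6]
ft_force: [-0.4, -0.5, 0.0]
finger_gap: 85.6
```

Emit:
move_arm:
  motion: "0 0 0 0 0 0;0 0 0 0 0 0;0 0 0 0 0 0;0 0 0 0 0 0;0 0 0 0 0 0;0 0 0 0 0 0;0 0 0 0 0 0;0 0 0 0 0 0"
  fingers: 1.5
  squeeze: 70

```text
time: 3.37
tool_pos: [493.0, 11.6, 103.9]
tcp_rot: [-90.0, 0.1, -169.7]
ft_force: [-1.3, 2.3, 6.1]
finger_gap: 22.5
```

Emit:
move_arm:
  motion: "0 0 1 0 0 0;0 0 3 0 0 0;0 0 6 0 0 0;0 0 9 0 0 0;0 0 12 0 0 0;0 -4 12 0 0 0;0 -8 12 0 0 0;0 -12 12 0 0 0;0 -16 12 0 0 0;0 -20 12 0 0 0"

```text
time: 4.2
tool_pos: [491.7, -190.4, 223.3]
tcp_rot: [-90.0, -0.0, -169.7]
ft_force: [0.6, 0.6, -2.1]
finger_gap: 22.3
```

Emit:
move_arm:
  motion: "0 -1.6 0 0 0 0;0 -1.6 0 0 0 0;0 -1.6 0 0 0 0"

```text
time: 4.45
tool_pos: [491.8, -205.3, 222.8]
tcp_rot: [-90.0, -0.0, -169.9]
ft_force: [0.6, 0.7, -2.2]
finger_gap: 22.7
```

```bash
python3 - <<'E'
from h import *
import pickle
S={n:eyes.snapshot(n) for n in("wrist","side")}
pickle.dump(S,open("s2.pkl","wb"));w=S["wrist"]
s=readout.sense();print(s["tool_pos"],s["tcp_rot"],s["joint_pos"],s["finger_gap"],s["ft_force"])
print("slot",proj(w,(555,-205,60)),proj(w,(575,-203,60)),"side tip",proj(S["side"],s["tool_pos"]-[0,0,88]))
cv2.imwrite("pics/w2.png",np.hstack([w["image"],S["side"]["image"][60:460,200:520]])[:, :800] if 0 else w["image"])
E
```

```text
[ 492.15963601 -203.77667965  222.90592276] [-9.00427213e+01 -1.96164396e-02 -1.69713463e+02] [-2.80235747e+01 -3.51635257e+00  9.37648248e+01  2.13615896e-02
  8.97934039e+01  5.16898105e+01] 22.365703651669065 [-0.61406601 -0.22664426 -2.07910219]
slot (np.float64(329.2172667526745), np.float64(97.40861448798171)) (np.float64(331.2162178229376), np.float64(74.28074463994922)) side tip (np.float64(394.0295442957336), np.float64(236.2337373899544))
```

View pics/w2.png

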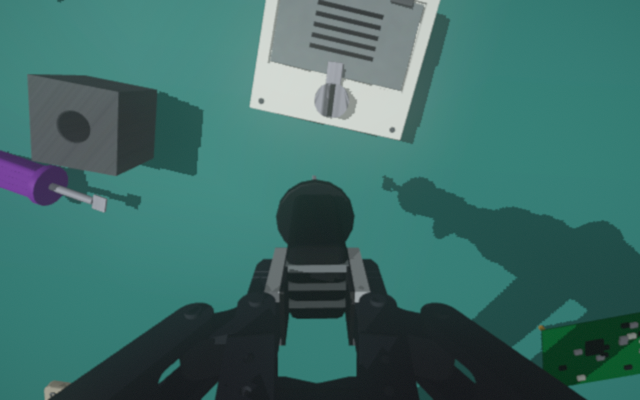

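The driver is held with the stripes square to the jaws. The stand hole is empty at (73,126), and the larger unit's fastener is at about (332,100). I'll zoom in on the fastener.

```bash
python3 - <<'E'
from h import *
import pickle
S=pickle.load(open("s2.pkl","rb"));w=S["wrist"];sd=S["side"]
a=cv2.resize(w["image"][55:130,295:370],None,fx=6,fy=6,interpolation=cv2.INTER_CUBIC)
b=cv2.resize(sd["image"][175:250,355:430],None,fx=6,fy=6,interpolation=cv2.INTER_CUBIC)[:, :350]
cv2.imwrite("pics/c2.png",np.hstack([a,b]))
for c in((261,101),(392,130),(251,107),(400,140)): print(c,atz(w,*c,45))
E
```

```text
(261, 101) [ 539.52736733 -141.89953712   45.        ]
(392, 130) [ 534.98131531 -272.00680305   45.        ]
(251, 107) [ 532.26359698 -133.14739882   45.        ]
(400, 140) [ 526.83380366 -282.16140921   45.        ]
```

View pics/c2.png

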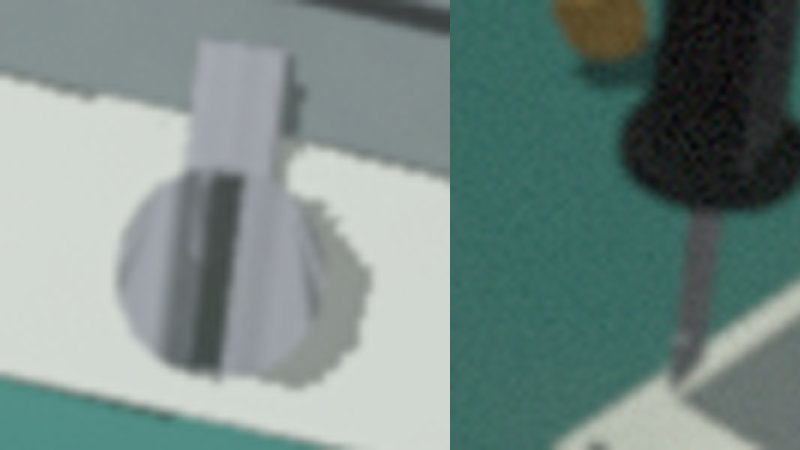

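```bash
python3 - <<'E'
from h import *
import pickle
S=pickle.load(open("s2.pkl","rb"));w=S["wrist"]
P=lambda x,y,z:atz(w,295+x/6-.42,55+y/6-.42,z)
ang=lambda a,b:np.degrees(np.arctan2((b-a)[1],(b-a)[0]))
print("slot dir",ang(P(222,375,60),P(245,175,60)),ang(P(190,370,51),P(212,175,51)))
print("tongue",ang(P(190,165,55),P(200,40,55)),ang(P(280,180,55),P(293,50,55)))
print("disc c",P(218,274,60),"slot c",P(212,272,60))
for x in(118,175,250,318):print(x,P(x,272,60))
t=pickle.load(open("s0.pkl","rb"))["top"];Q=lambda x,y,z:atz(t,385+(x-400)/8-.44,160+y/8-.44,z)
print("top: disc",Q(620,232,60),"slot dir",ang(Q(607,295,51),Q(607,175,51)))
print("unit yaw",np.degrees(np.arctan2(534.98-539.53, 272-141.9)), "case front mid", (np.array([532.26,-133.1])+[526.8,-282.2])/2)
s=readout.sense();print(proj(w,s["tool_pos"]))
E
```

```text
slot dir 4.256272444632152 4.116931861298066
tongue 5.883809768073643 5.438056147841546
disc c [ 552.80827651 -207.00193607   60.        ] slot c [ 552.93605761 -206.04416703   60.        ]
118 [ 550.38908025 -191.91476446   60.        ]
175 [ 551.93357855 -200.4828965    60.        ]
250 [ 553.96555693 -211.75533299   60.        ]
318 [ 555.80763235 -221.97427947   60.        ]
top: disc [ 553.36650578 -208.65151139   60.        ] slot dir -0.6173977485994562
unit yaw -2.0029945235623643 case front mid [ 529.53 -207.65]
(np.float64(314.37227382612), np.float64(231.3706675366177))
```

```bash
python3 - <<'E'
from h import *
import pickle
S=pickle.load(open("s2.pkl","rb"));w=S["wrist"];sd=S["side"]
s=readout.sense();T=s["tool_pos"];print(T)
for z in(199,203,207): print("flange far edge",atz(w,315,180,T[2]+19-z*0-(39+203-z)),atz(w,277,215,203)[1],atz(w,354,215,203)[1])
print("stripe mid top",atz(w,317,286,T[2]+19+35))
for z in(130,135):print("tip side",z,atz(sd,393.3,238.8,z))
E
```

```text
[ 492.15963601 -203.77667965  222.90592276]
flange far edge [ 513.74074536 -200.10143635  198.90592276] -181.70712423170175 -226.2132182191055
flange far edge [ 514.83927148 -199.93225919  202.90592276] -181.70712423170175 -226.2132182191055
flange far edge [ 515.9377976  -199.76308203  206.90592276] -181.70712423170175 -226.2132182191055
stripe mid top [ 492.80770435 -205.16581927  276.90592276]
tip side 130 [ 491.62138625 -203.32093218  130.        ]
tip side 135 [ 486.35690576 -206.83471909  135.        ]
```

Emit:
move_arm:
  motion: "3 -0.1 0 0 0 -6;6.1 -0.3 0 0 0 -6;6.1 -0.3 -2 0 0 -6;6.1 -0.3 -4.5 0 0 -6;6.1 -0.3 -5.5 0 0 -6;6.1 -0.3 -5.5 0 0 -6;6.1 -0.3 -5.5 0 0 -6"

```text
time: 5.13
tool_pos: [552.8, -206.5, 167.8]
tcp_rot: [-90.0, -0.1, -175.7]
ft_force: [1.0, -0.3, -0.7]
finger_gap: 22.4
```

```bash
python3 - <<'E'
from h import *
import pickle
S={n:eyes.snapshot(n) for n in("wrist","side")}
pickle.dump(S,open("s3.pkl","wb"))
P=[readout.sense()["tool_pos"]]
for i in range(2): eyes.snapshot("side");P.append(readout.sense()["tool_pos"])
print(np.array(P),readout.sense()["tcp_rot"])
a=cv2.resize(S["side"]["image"][190:290,365:465],None,fx=5,fy=5,interpolation=cv2.INTER_CUBIC)
b=cv2.resize(S["wrist"]["image"][120:220,290:350],None,fx=5,fy=5,interpolation=cv2.INTER_CUBIC)
cv2.imwrite("pics/c3.png",np.hstack([a,b]))
E
```

```text
[[ 554.04077408 -207.54744755  169.95846371]
 [ 554.21211715 -207.8214275   170.20473312]
 [ 554.2169369  -207.91839086  170.14503269]] [-8.99115822e+01  1.62339854e-01 -1.75721429e+02]
```

View pics/c3.png

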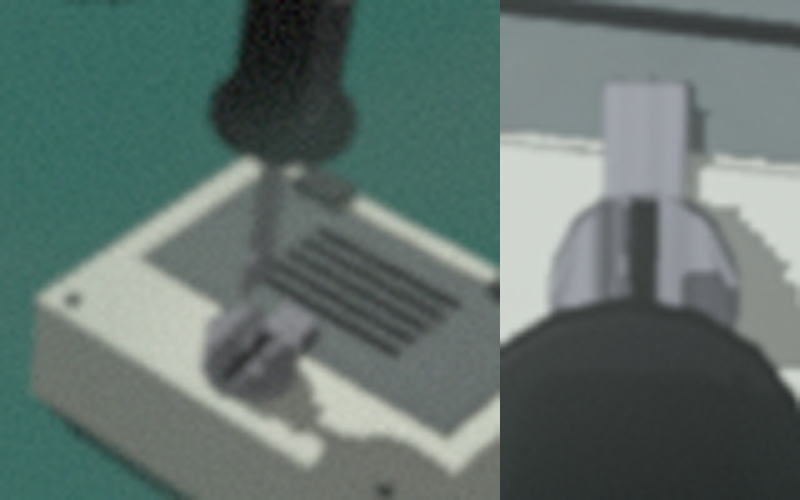

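The blade is directly above the slot, with the tongue square to the hand in the wrist view. I now descend with force checks.

Emit:
move_arm:
  motion: "0 0 -0.8 0 0 0;0 0 -1.6 0 0 0;0 0 -2.0 0 0 0;0 0 -2.2 0 0 0;0 0 -2.2 0 0 0"

```text
time: 5.75
tool_pos: [552.6, -207.3, 144.7]
tcp_rot: [-90.1, -0.1, -175.7]
ft_force: [-0.1, -0.2, -3.5]
finger_gap: 22.9
```

Emit:
move_arm:
  motion: "0 0 -0.2 0 0 0;0 0 -0.4 0 0 0;0 0 -0.4 0 0 0"

```text
time: 6.0
tool_pos: [553.4, -207.8, 141.9]
tcp_rot: [-90.0, 0.0, -175.7]
ft_force: [0.8, -0.3, -1.1]
finger_gap: 22.5
```

Emit:
move_arm:
  motion: "0 0 -0.2 0 0 0;0 0 -0.2 0 0 0;0 0 -0.2 0 0 0"

```text
time: 6.25
tool_pos: [553.6, -208.1, 140.3]
tcp_rot: [-89.9, 0.0, -175.7]
ft_force: [0.0, -2.0, -0.4]
finger_gap: 22.3
```

Emit:
move_arm:
  motion: "0 0 -0.15 0 0 0;0 0 -0.15 0 0 0;0 0 -0.15 0 0 0"

```text
time: 6.5
tool_pos: [553.9, -208.2, 139.5]
tcp_rot: [-89.9, 0.1, -175.7]
ft_force: [1.4, -3.0, 5.4]
finger_gap: 22.5
```

The blade is seated: fz rose to +5 N at floor depth. I turn counter-clockwise in stages.

Emit:
move_arm:
  motion: "0 0 0 0 0 5;0 0 0 0 0 11;0 0 0 0 0 17;0 0 0 0 0 23;0 0 0 0 0 29;0 0 0 0 0 35;0 0 0 0 0 40;0 0 0 0 0 45;0 0 0 0 0 45"

```text
time: 7.25
tool_pos: [554.7, -208.1, 139.6]
tcp_rot: [-89.8, 0.1, -130.5]
ft_force: [2.3, -3.0, 4.0]
finger_gap: 22.4
```

```bash
python3 - <<'E'
from h import *
s=readout.sense();print({k:np.round(s[k],2) for k in("tool_pos","tcp_rot","joint_pos","ft_force","wrist_torque")})
E
```

```text
{'tool_pos': array([ 554.69, -208.13,  139.56]), 'tcp_rot': array([-8.981e+01,  7.000e-02, -1.305e+02]), 'joint_pos': array([-2.553e+01,  7.960e+00,  9.073e+01,  1.000e-02,  8.111e+01,
        1.496e+01]), 'ft_force': array([ 2.32, -3.01,  4.04]), 'wrist_torque': array([-0.83, -1.09, -0.01])}
```

Emit:
move_arm:
  motion: "0 0 0 0 0 6;0 0 0 0 0 12;0 0 0 0 0 18;0 0 0 0 0 24;0 0 0 0 0 30;0 0 0 0 0 36;0 0 0 0 0 41;0 0 0 0 0 44;0 0 0 0 0 44"

```text
time: 8.0
tool_pos: [554.8, -207.2, 139.5]
tcp_rot: [-89.8, 0.0, -86.7]
ft_force: [4.1, 0.3, 5.7]
finger_gap: 22.3
```

```bash
python3 - <<'E'
from h import *
s=readout.sense();print({k:np.round(s[k],2) for k in("tool_pos","tcp_rot","joint_pos","ft_force","wrist_torque")})
E
```

```text
{'tool_pos': array([ 554.75, -207.21,  139.54]), 'tcp_rot': array([-89.81,   0.  , -86.73]), 'joint_pos': array([-2.550e+01,  7.950e+00,  9.074e+01,  9.000e-02,  8.115e+01,
       -2.879e+01]), 'ft_force': array([4.12, 0.28, 5.72]), 'wrist_torque': array([ 0.09, -1.37,  0.01])}
```

Emit:
move_arm:
  motion: "0 0 0 0 0 2;0 0 0 0 0 3;0 0 0 0 0 3"

```text
time: 8.25
tool_pos: [554.7, -207.2, 139.5]
tcp_rot: [-89.8, -0.0, -83.9]
ft_force: [5.3, 0.8, 6.1]
finger_gap: 22.5
```

```bash
python3 - <<'E'
from h import *
import pickle
s=readout.sense();print({k:np.round(s[k],2) for k in("tcp_rot","ft_force","wrist_torque","joint_efforts")})
S={n:eyes.snapshot(n) for n in("wrist","side")}
a=cv2.resize(S["side"]["image"][200:300,365:465],None,fx=4,fy=4,interpolation=cv2.INTER_CUBIC)
b=cv2.resize(S["wrist"]["image"][100:300,220:420],None,fx=2,fy=2,interpolation=cv2.INTER_CUBIC)
cv2.imwrite("pics/c4.png",np.hstack([a,b]))
E
```

```text
{'tcp_rot': array([-8.982e+01, -1.000e-02, -8.391e+01]), 'ft_force': array([5.28, 0.83, 6.13]), 'wrist_torque': array([ 0.26, -1.4 , -0.04]), 'joint_efforts': array([ -1.36, -51.99, -43.57,  -1.32,   1.87,  -0.51])}
```

View pics/c4.png

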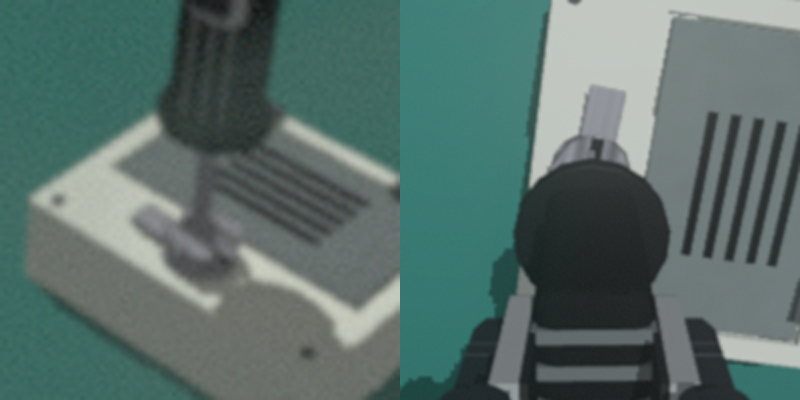

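The tongue has swung clear and is almost parallel to the case edge. I push on gently to the hard stop.

Emit:
move_arm:
  motion: "0 0 0 0 0 2;0 0 0 0 0 4;0 0 0 0 0 4"

```text
time: 8.6
tool_pos: [554.7, -207.1, 139.5]
tcp_rot: [-89.8, -0.0, -79.8]
ft_force: [5.2, 1.6, 4.5]
finger_gap: 22.6
```

```bash
python3 - <<'E'
from h import *
s=readout.sense();print({k:np.round(s[k],2) for k in("tcp_rot","ft_force","wrist_torque","joint_efforts")})
E
```

```text
{'tcp_rot': array([-8.982e+01, -1.000e-02, -7.985e+01]), 'ft_force': array([5.2 , 1.6 , 4.47]), 'wrist_torque': array([ 0.35, -1.37, -0.06]), 'joint_efforts': array([ -1.51, -51.94, -43.62,  -1.44,   1.76,  -0.83])}
```

Emit:
move_arm:
  motion: "0 0 0 0 0 2;0 0 0 0 0 4;0 0 0 0 0 4"

```text
time: 8.85
tool_pos: [554.8, -207.0, 139.5]
tcp_rot: [-89.8, -0.0, -75.9]
ft_force: [5.7, 2.0, 5.2]
finger_gap: 22.6
```

```bash
python3 - <<'E'
from h import *
s=readout.sense();print({k:np.round(s[k],2) for k in("tcp_rot","ft_force","wrist_torque","joint_efforts")})
S={n:eyes.snapshot(n) for n in("wrist","side")}
b=cv2.resize(S["wrist"]["image"][100:250,240:370],None,fx=4,fy=4,interpolation=cv2.INTER_CUBIC)
cv2.imwrite("pics/c5.png",b)
E
```

```text
{'tcp_rot': array([-8.981e+01, -1.000e-02, -7.585e+01]), 'ft_force': array([5.67, 2.05, 5.18]), 'wrist_torque': array([ 0.41, -1.47, -0.17]), 'joint_efforts': array([ -1.76, -51.97, -43.59,  -1.72,   1.83,  -0.9 ])}
```

View pics/c5.png

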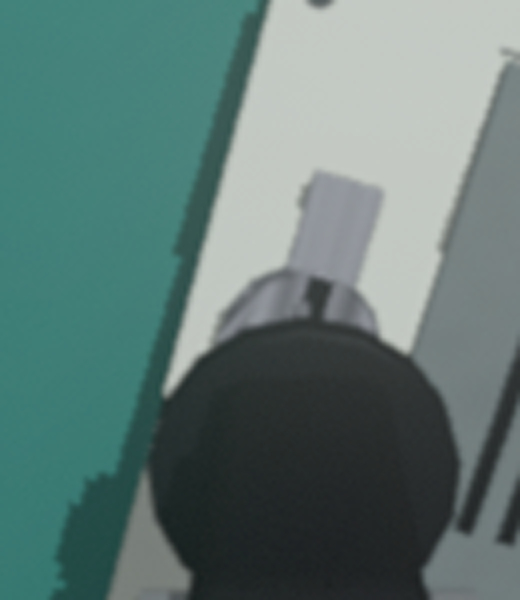

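The tongue is now parallel to the case edge (15.4° against 15.1° in the picture) and the torque has risen to 0.17 N m, so the fastener is at the stop. I relax, lift and return to the stand.

Emit:
move_arm:
  motion: "0 0 0 0 0 -3;0 0 0.3 0 0 -3;0 0 0.8 0 0 -3;0 0 1.6 0 0 -3;0 0 3 0 0 -3;0 0 5.5 0 0 -3;0 0 8 0 0 -3;0 0 8.5 0 0 -3;0 0 8.5 0 0 -3"

```text
time: 9.7
tool_pos: [554.0, -208.0, 225.7]
tcp_rot: [-89.9, -0.1, -78.8]
ft_force: [0.3, -0.3, -1.7]
finger_gap: 22.3
```

Emit:
move_arm:
  motion: "-0.6 2.2 0 0 0 -7;-1.2 4.4 0 0 0 -14;-1.8 6.6 0 0 0 -21;-2.4 8.8 0 0 0 -28;-3.0 11 0 0 0 -35;-3.6 13.2 0 0 0 -42;-4.2 15.4 0 0 0 -49;-4.8 17.6 0 0 0 -56;-5.4 19.8 0 0 0 -63;-6 21.5 0 0 0 -70"

```text
time: 10.53
tool_pos: [491.4, 9.0, 220.9]
tcp_rot: [-90.2, -0.2, -149.1]
ft_force: [-0.3, 0.5, -0.9]
finger_gap: 22.5
```

Emit:
move_arm:
  motion: "-0.2 0.3 0 0 0 -7;-0.2 0.3 0 0 0 -14;-0.2 0.3 0 0 0 -21;-0.2 0.3 0 0 0 -21;-0.2 0.3 0 0 0 -21"

```text
time: 10.95
tool_pos: [490.2, 10.5, 221.6]
tcp_rot: [-90.0, -0.2, -169.5]
ft_force: [0.9, -0.5, -1.4]
finger_gap: 22.5
```

```bash
python3 - <<'E'
from h import *
import pickle
S={n:eyes.snapshot(n) for n in("wrist","side")}
s=readout.sense();print({k:np.round(s[k],2) for k in("tool_pos","tcp_rot","ft_force")})
w=S["wrist"];sd=S["side"]
for p in((492,11,80),tuple(s["tool_pos"]-[0,0,90])): print(proj(sd,p))
# hole in s2 wrist view
w2=pickle.load(open("s2.pkl","rb"))["wrist"];print("hole",atz(w2,73,126,80))
a=cv2.resize(sd["image"][130:270,250:350],None,fx=4,fy=4,interpolation=cv2.INTER_CUBIC)
b=cv2.resize(w["image"][130:270,260:360],None,fx=4,fy=4,interpolation=cv2.INTER_CUBIC)
cv2.imwrite("pics/c6.png",np.hstack([a,b]))
E
```

```text
{'tool_pos': array([490.68,  10.33, 222.33]), 'tcp_rot': array([-9.0030e+01, -1.1000e-01, -1.6954e+02]), 'ft_force': array([-0.57,  0.9 , -1.61])}
(np.float64(297.6746109129782), np.float64(208.52565168156232))
(np.float64(296.5647485687423), np.float64(184.83573256777802))
hole [491.74684563  13.84337394  80.        ]
```

View pics/c6.png

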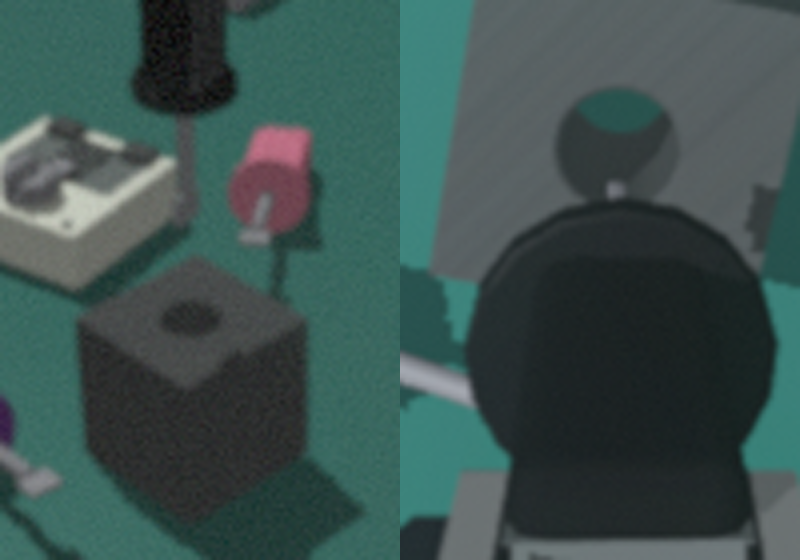

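The side view shows the hole at (297.5,209.5), as predicted for (492,11). The blade hangs about 2 mm to its left, so I correct x by +1.5 mm and lower.

Emit:
move_arm:
  motion: "0.15 0 -1.5 0 0 0;0.15 0 -3.5 0 0 0;0.15 0 -4.5 0 0 0;0.15 0 -5.5 0 0 0;0.15 0 -6.5 0 0 0;0.15 0 -7.5 0 0 0;0.15 0 -7.5 0 0 0"

```text
time: 11.63
tool_pos: [491.6, 10.5, 146.1]
tcp_rot: [-90.0, -0.2, -169.7]
ft_force: [-0.3, -0.0, -2.3]
finger_gap: 22.5
```

Emit:
move_arm:
  motion: "0 0 -1 0 0 0;0 0 -2 0 0 0;0 0 -3 0 0 0;0 0 -3.8 0 0 0;0 0 -3.8 0 0 0"

```text
time: 12.05
tool_pos: [491.2, 10.5, 107.9]
tcp_rot: [-90.1, -0.2, -169.7]
ft_force: [-0.6, -0.6, -1.5]
finger_gap: 22.8
```

Emit:
move_arm:
  motion: "0 0 -0.2 0 0 0;0 0 -0.3 0 0 0;0 0 -0.3 0 0 0"

```text
time: 12.3
tool_pos: [493.1, 10.4, 107.7]
tcp_rot: [-90.0, 0.0, -169.7]
ft_force: [-0.0, -0.6, -1.4]
finger_gap: 22.5
```

Emit:
move_arm:
  motion: "0 0 -0.1 0 0 0;0 0 -0.2 0 0 0;0 0 -0.2 0 0 0"

```text
time: 12.55
tool_pos: [492.9, 10.4, 105.5]
tcp_rot: [-90.0, 0.0, -169.7]
ft_force: [0.8, -0.1, -1.3]
finger_gap: 22.4
```

Emit:
move_arm:
  motion: "0 0 -0.15 0 0 0;0 0 -0.15 0 0 0;0 0 -0.15 0 0 0"

```text
time: 12.8
tool_pos: [492.9, 10.4, 104.0]
tcp_rot: [-90.0, 0.0, -169.7]
ft_force: [0.5, 0.5, -0.8]
finger_gap: 22.4
```

Emit:
move_arm:
  motion: "0 0 -0.15 0 0 0;0 0 -0.15 0 0 0;0 0 -0.15 0 0 0"

```text
time: 13.05
tool_pos: [493.2, 10.5, 103.9]
tcp_rot: [-90.0, 0.1, -169.7]
ft_force: [-4.8, 0.8, 9.4]
finger_gap: 22.3
```

The flange is resting on the stand. I release and retreat.

Emit:
move_arm:
  motion: "0 0 0 0 0 0;0 0 0 0 0 0;0 0 0 0 0 0;0 0 0 0 0 0;0 0 0 0 0 0;0 0 0 0 0 0;0 0 0 0 0 0"
  fingers: 8.5

```text
time: 13.63
tool_pos: [492.8, 10.4, 102.3]
tcp_rot: [-90.0, -0.0, -169.7]
ft_force: [-0.6, -0.4, -0.0]
finger_gap: 84.9
```

Emit:
move_arm:
  motion: "0 0 2 0 0 0;0 0 5 0 0 0;0 0 9 0 0 0;0 0 13 0 0 0;0 0 16 0 0 0;-4 4 16 0 0 0;-7 8 16 0 0 0;-10 12 16 0 0 0;-10 16 16 0 0 0;-10 20 16 0 0 0"

```text
time: 14.47
tool_pos: [394.0, 187.9, 263.2]
tcp_rot: [-90.0, 0.1, -169.8]
ft_force: [0.7, -0.7, -0.3]
finger_gap: 85.1
```

Emit:
move_arm:
  motion: "0 4 0 0 0 0;0 8 0 0 0 0;0 12 0 0 0 0;0 12 0 0 0 0;0 12 0 0 0 0"

```text
time: 14.88
tool_pos: [394.6, 308.4, 261.7]
tcp_rot: [-90.0, -0.1, -169.5]
ft_force: [-0.2, 0.8, 0.5]
finger_gap: 85.1
```

```bash
python3 - <<'E'
from h import *
S={n:eyes.snapshot(n) for n in("top","side")}
s=readout.sense();print({k:np.round(s[k],2) for k in("tool_pos","ft_force","finger_gap")})
a=cv2.resize(S["side"]["image"][130:330,220:520],None,fx=2,fy=2,interpolation=cv2.INTER_CUBIC)[:, :]
b=cv2.resize(S["top"]["image"][140:240,340:440],None,fx=2,fy=2,interpolation=cv2.INTER_CUBIC)
c=cv2.resize(S["top"]["image"][140:240,170:270],None,fx=2,fy=2,interpolation=cv2.INTER_CUBIC)
cv2.imwrite("pics/end.png",np.hstack([a,np.vstack([b,c])]))
E
```

```text
{'tool_pos': array([395.38, 306.33, 262.2 ]), 'ft_force': array([0.13, 0.46, 0.5 ]), 'finger_gap': np.float64(84.94)}
```

View pics/end.png

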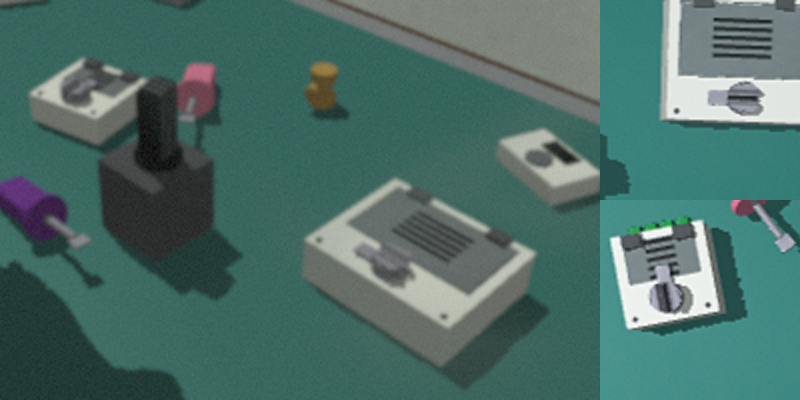

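The final picture shows the driver upright in its stand at (157,125). The large unit's tongue points along the rim, clear of the cover, and the cover is in place. The small unit's fastener still looks closed at (665,280).

```bash
python3 -c "
from bench import r
print(r.hand_in())"
```

```text
the job is handed in; nothing more can be done
None
```

The larger unit's fastener is turned a full quarter turn counter-clockwise with the screwdriver. The driver stands upright in its stand again, released. I handed the job in at about 15 s on the robot's clock.

- **Fastener:** The wrist picture at the end of the turn showed the tongue parallel to the case edge (about 15.4° against 15.1°). Torque at the wrist had risen to 0.17 N m, so it was against the stop. I did not read the joint angle directly.
- **Final check:** After I let go and backed off, the pictures showed the tongue clear of the cover and the cover in its recess. The smaller unit's fastener still looked closed.
- **Forces:** The readings I took never exceeded about 10 N.
- **Disagreement:** The pink and purple decoy drivers were upright in the first picture but tipped over by the later ones. The arm had not been near them and the force readings showed no contact. They are still on the bench.

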